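Shut the drying drawer and hold up the sample knob with the tongs

TASK

The batch of varnished wooden knobs is loaded in the little cabinet: push its drawer fully shut to keep the dust out, then take the wooden tongs, close them on the sample knob that stands on the round stand, and hold it up a good 15 cm above the bench for inspection, finishing while you still hold it there in the tongs. The varnish is tacky, so touch the knob only with the tongs and do not let it fall; leave the other things on the bench where they are.

Things in the scene. Friction and masses are not known exactly. Their poses are not given: they have to be found in the camera images.
- cabinet_drawer0 (a joint): opening of the cabinet's drawer in m: 0 fully shut, 0.07 to 0.115 at the start; it slides with about 1 N of friction and runs against a stop at 0. The plywood cabinet is 200 wide, 200 deep and 90 mm high, fixed to the bench, on the left
- cabinet: the fixed cabinet; origin at the centre of its underside; its -x axis points out of its front, the way the drawer opens; z is up
- cabinet_drawer0_handle (a point): middle of the drawer's steel bar handle, a level round bar 11 mm thick and 111 mm long along the cabinet's y axis, about 52 mm above the bench and 35 mm out from the drawer's front panel (panel: 194 mm wide, 15 mm thick, upper edge about 77 mm above the bench); moves with the drawer
- tongs: wooden spring tongs, 100 g, 222 mm long, 26 mm high, lying on edge on the bench, arms open in the level plane. Origin at the underside on the hinge axis (steel pin, radius 8 mm) at the closed end; x along the midline from hinge to tips while open, y to the left, z up. The frame is the left arm's, which turns by 0.11 rad as both arms close evenly on the knob. Arms 6 mm thick
- tongs_grip (a point): point on the midline of the open tongs, between the arms, 105 mm from the hinge, 13 mm above the underside: the place to squeeze, near the centre of mass. Here they measure 56 mm over their outsides when open and 32 mm once closed on the knob, the outsides then parallel from 45 to 140 mm from the hinge. A spring holds them open: 3 N to begin closing, 8 N at the knob's width
- tip_left (a point): on the inside of the left arm's tip, 200 mm from the hinge, at half height (13 mm above the underside). The tips reach from 180 to 220 mm from the hinge and stand 77 mm apart inside when open; with nothing between they can close to a 10 mm gap
- tip_right (a point): the same on the right arm; the middle between both is where the knob goes
- knob: the sample: a dark turned wooden drawer knob, about 22 g, 31 mm high, standing loose on the stand; origin at the centre of its underside. Narrow foot (24 mm across) below, round head 32 mm across from 13 to 28 mm above the underside
- stand: round light wooden stand, 72 mm across, 30 mm high, fixed to the bench; origin at the centre of its underside, the knob stands within 12 mm of the middle of its top
- sandblock: bystander: wooden sanding block, 90 x 45 x 24 mm, origin at the centre of its underside
- jar: bystander: jar, 60 mm across, 65 mm high, origin at the centre of its underside
- spool: bystander: wooden spool, 48 mm across, 45 mm high, origin at the centre of its underside
- rule: bystander: folded rule, 170 x 18 x 15 mm, lying along its x, origin at the centre of its underside
- pliers: bystander: pliers, 175 x 50 x 13 mm, lying along its x, origin at the underside near the pivot
- screwcup: bystander: white plastic cup, 76 mm across, 60 mm high, origin at the centre of its underside
There are look-alikes about, which are no part of the job. What is shaped like the stand but red is not meant.

How it is judged:
On the way, in this order (a step that is already met when the one before it is completed fails the run):
1. the drawer is fully shut (within 6 mm) (value of joint cabinet_drawer0 below 0.006 m), for 0.2 s.
2. the knob is lifted between the tips of the tongs (height (world z) of knob above 0.12 m and distance between knob and tip_left below 0.04 m and distance between knob and tip_right below 0.04 m and contact force between tongs and knob above 1 N), for 0.2 s.
At the end, for the whole second after the job is handed in: the drawer is shut within 6 mm; the knob is at rest (under 30 mm/s) with its underside more than 120 mm above the bench, pressed between the tips of the tongs (over 1 N, both tip points within 40 mm of its origin), clear of the stand, and the fingers hold the tongs (all of step 2 and contact force between the fingers and tongs above 1 N and value of joint cabinet_drawer0 below 0.006 m and linear speed of knob below 0.03 m/s and contact force between knob and stand below 0.1 N); the arm keeps its last pose, push and grip.
It fails at once if the gripper or arm touches the tacky knob (contact force between any of the fingers, the arm and knob above 0.3 N).
It fails at once if the knob falls from the stand or the tongs (height (world z) of knob below 0.02 m).
It fails at once if a bystander is shoved more than 30 mm (distance of any of sandblock, jar, spool, rule, pliers, screwcup from where it was at the start of the episode above 0.03 m).
It also fails if it takes over 58 s, if anything falls off the work surface, if the arm or the gripper's body presses on something with over 40 N, if the wrist force passes 120 N, or if a joint passes its speed limit or range.

ROBOT

A 6-joint arm with a two-finger parallel gripper is mounted at the origin on the work surface. World frame = base frame: x ahead of the robot, y to its left, z up, the work surface at z = 0. Lengths are in m, angles in rad, forces in N, time in s.
With the tool pointing down it reaches from about 0.425 to 0.95 m from the base axis. Payload 14.7 kg.
Tool frame: the origin (TCP) lies on the mounting face of the last link; the fingertips stand 173 mm ahead of it and the grasp point (between the pads) lies 155 mm ahead of it; z points along the fingers, y is the line along which they close (so a half turn about z gives the same grasp; the last joint's range is limited). The gripper opens to 85 mm and grips with 20 to 120 N. Pads are 22 mm wide; open, the fingers measure 114 mm over their backs; the gripper's body (76 mm by 85 mm) begins 54 mm behind the grasp point. The pads swing forward as they close: fully open they stand 13 mm farther back than shut.
Start: joints at [-1.296, 0.48, 1.596, -0, 1.065, -0.047], TCP at [0.206, -0.617, 0.405] pointing down, gripper open.
Joint ranges: [-2.75, 2.75], [-0.82, 2.05], [0.23, 2.67], [-1.56, 4.7], [0.09, 2.69], [-2.92, 2.92]. Speed limits (rad/s): [1.89, 1.89, 2.39, 3.01, 3.01, 3.01].

INTERFACE

Orientations are given as a unit quaternion [x, y, z, w].
In Python, from cell import sense, snapshot, get_calibration, close_job gives the robot as it stands.
- The arm moves only by the tool apply_moves, never from a script. Its argument "plan" is a list of rows, each an object of numbers: "rx", "ry", "rz": the turn, a rotation vector about the world's x, y, z in degrees; "x", "y", "z": the shift along the world's x, y, z in cm; "gripper": the closure in counts, from 0 (fully open) to 255 (shut). In form: [{"rx": .., "ry": .., "rz": .., "x": .., "y": .., "z": .., "gripper": ..}, ...]. A call has 1 to 20 rows; each row is the pose to reach, as a shift and turn from the pose commanded when the call began; what a row does not reach only later rows make up. A row lasts 1/12 s, in which the tool goes at most 41.7 mm and 7.16 degrees, less where a joint would pass 70% of its speed; a pose out of reach is approached as far as the arm can. A call with a gripper value outside its range is refused whole. The fingers move at their own pace and stop on an object; "grip_force" is the grip in N (left out, the last holds). Time passes only in rows, so rows that repeat a pose let the fingers close. It gives the time, the measured TCP pose, the force, the opening and the grip force at its end, in the units of the state.
- sense(): the state, without advancing time (a new reading comes with each control period).
- snapshot(name): name is "side" or "top" or "wrist"; returns (picture, depth): 400x640x3 uint8, red, green, blue; 400x640 float32, m along the optical axis (not along the pixel's ray), 0 where there is no reading.
- get_calibration(name): a dict with "fx", "fy", "cx", "cy" (pixels), "R" (3x3) and "t" (3): a world point X has camera coordinates R X + t. Camera axes: x right, y down, z forward; pixel columns grow to the right and rows downward; lengths in m; the calibration is good to about 2 mm. A picture is of the moment at which its call begins: read the wrist's pose just before it. get_calibration takes no time and is no camera call; for the wrist camera it gives the pose at the moment of the call.
- close_job(): hands the job in; it is judged then, once.
The state is a dict: "clock": time; "joint_positions": joint angles; "joint_velocities": joint speeds; "joint_efforts": joint torques, N m; "eef_pos": TCP position; "ee_rot": TCP orientation; "wrist_force": force on the tool from outside, world axes, zero at the start; "ft_torque": the same for the moment, N m; "width": opening from 0.0 (shut) to 1.0 (fully open); "gripper_force": force on a finger pad.
Only numpy, scipy, OpenCV 4.12 (cv2) and the standard library are available. Lean on these libraries where they do the work, as an engineer would, in place of code of your own. Each camera call takes 0.05 s, during which the arm holds its last target. There are 200 camera calls.

## Working session

There is one attempt and no reset: what is moved stays moved. The work goes in short steps, Python scripts to look and compute and a tool call to move; the robot and the scene stay as the last step left them, time stands still between calls to the robot, and variables do not carry over. Pictures are saved under pics/ and viewed, at most 10 in all, crops included, and the job is handed in when it is done.

Besides the shell and the picture viewer there is one more tool, called after ">>>" by a JSON object that holds its "op" and its "data". apply_moves: Moves the arm, as the interface text tells. Its arguments: {"type":"object","properties":{"plan":{"type":"array","items":{"type":"object","properties":{"rx":{"type":"number"},"ry":{"type":"number"},"rz":{"type":"number"},"x":{"type":"number"},"y":{"type":"number"},"z":{"type":"number"},"gripper":{"type":"number"}}}},"grip_force":{"type":"number"}},"required":["plan"]}

```bash
mkdir -p pics; python3 - <<'E'
from cell import *
import cv2,numpy as np
s=sense();print(s['clock'],s['eef_pos'],s['ee_rot'])
for n in("top","side"):
    p,d=snapshot(n);cv2.imwrite(f'pics/{n}0.png',p[:,:,::-1]);np.savez(f'{n}0.npz',p=p,d=d)
    c=get_calibration(n);print(n,c['fx'],c['cx'],c['cy'],np.round(c['R'],3).tolist(),c['t'])
E
```

```text
0.0 [ 0.20552561 -0.61643797  0.40408615] [ 9.87086708e-01  1.60185784e-01 -5.68470017e-05 -5.85490384e-04]
top 441.0423744740476 315.3687020062669 197.95318265230813 [[-0.02, -1.0, -0.013], [-0.99, 0.022, -0.136], [0.136, 0.01, -0.991]] [0.02299288 0.5500498  1.4652325 ]
side 474.24614507267836 322.78644228116366 199.44587894711395 [[-0.988, -0.154, -0.02], [-0.103, 0.744, -0.66], [0.117, -0.65, -0.751]] [0.57824791 0.07824605 1.50254322]
```

View pics/top0.png

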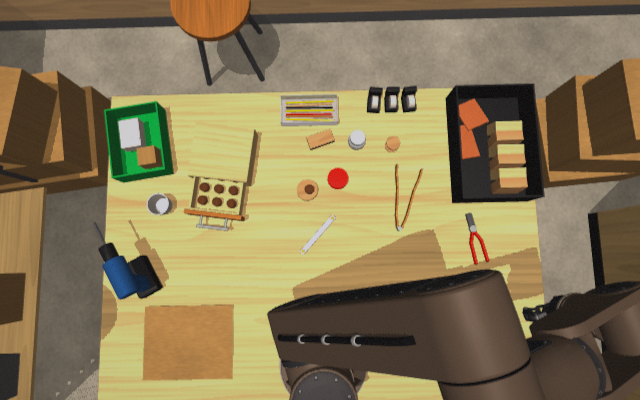

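View pics/side0.png

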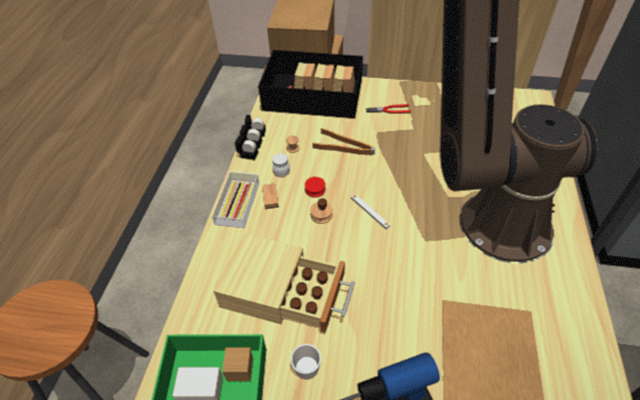

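The top view shows the stand and knob at about (307,189) with the red decoy at (338,178). The tongs' hinge is at (400,229) and their tips at (396,166) and (421,170). The open drawer's handle is at (212,227). The side view agrees with this. Next I'll measure these positions.

```bash
cat > h.py <<'E'
import numpy as np,cv2
from cell import *
def ray(c,u,v,z):
    R=np.array(c['R']);t=np.array(c['t']);o=-R.T@t
    d=np.stack([(np.asarray(u,float)-c['cx'])/c['fx'],(np.asarray(v,float)-c['cy'])/c['fy'],np.ones(np.shape(u))],-1)@R
    return o+d*((z-o[2])/d[...,2])[...,None]
def cloud(c,d):
    v,u=np.mgrid[:d.shape[0],:d.shape[1]]
    q=np.stack([(u-c['cx'])/c['fx']*d,(v-c['cy'])/c['fy']*d,d],-1)
    return (q-np.array(c['t']))@np.array(c['R'])
E
python3 - <<'E'
from h import *
c=get_calibration('top');f=np.load('top0.npz');p,d=f['p'].astype(int),f['d'];P=cloud(c,d)
def comp(name,box,cond):
    u0,v0,u1,v1=box;m=np.zeros(d.shape,np.uint8);m[v0:v1,u0:u1]=cond[v0:v1,u0:u1]
    v,u=np.nonzero(m);Q=P[v,u];print(name,len(u),'px',u.mean().round(1),v.mean().round(1),'pt',np.median(Q,0).round(3),'min',np.percentile(Q,3,0).round(3),'max',np.percentile(Q,97,0).round(3));return u,v
S=p.sum(-1)
rd=p[...,0]-p[...,2]
print('bench z',np.median(P[260:290,150:250,2]))
dark=S<330
u,v=comp('tongs',(385,158,430,236),dark&(P[...,2]>.012))
X=ray(c,u,v,.026)
np.save('t.npy',X)
for r in range(160,236,5):
    k=np.abs(v-r)<1
    print(r,sorted(set(u[k].tolist())))
comp('knob',(295,175,322,203),(S<250)&(P[...,2]>.045))
comp('stand',(292,175,322,203),(P[...,2]>.022)&(P[...,2]<.038))
comp('handle',(185,216,245,236),(P[...,2]>.04)&(P[...,2]<.068))
u,v=comp('panel',(180,200,250,222),(rd>90)&(P[...,2]>.06))
for a in(u.argmin(),u.argmax()):print(u[a],v[a],ray(c,u[a],v[a],.077))
for n,b in dict(jar=(345,127,370,152),spool=(383,134,403,153),sand=(304,127,337,152),rule=(298,212,338,256)).items(): comp(n,b,P[...,2]>.008)
comp('cabtop',(185,125,262,190),(P[...,2]>.08)&(P[...,2]<.1))
E
python3 -c "
import cv2;i=cv2.imread('pics/top0.png')
a=cv2.resize(i[150:245,175:275],None,fx=4,fy=5.,interpolation=2);b=cv2.resize(i[150:245,360:460],None,fx=4,fy=5.,interpolation=2)
cv2.imwrite('pics/crop1.png',cv2.hconcat([a,b]))"
```

```text
bench z 0.0006497598488318978
tongs 121 px 403.2 197.3 pt [ 0.544 -0.27   0.022] min [ 0.452 -0.351  0.013] max [ 0.648 -0.26   0.034]
160 []
165 [396]
170 [396, 420]
175 [419]
180 [396, 417]
185 [415]
190 [396, 413]
195 [396, 411]
200 [396, 410]
205 [396, 409]
210 [395, 407]
215 [395, 406]
220 [396, 404]
225 [396, 401]
230 []
235 []
knob 63 px 308.9 188.7 pt [0.579 0.032 0.06 ] min [0.567 0.019 0.051] max [0.592 0.046 0.068]
stand 259 px 306.1 188.7 pt [0.584 0.046 0.03 ] min [0.553 0.009 0.024] max [0.615 0.071 0.036]
handle 171 px 214.6 223.9 pt [0.464 0.35  0.056] min [0.45  0.26  0.045] max [0.494 0.407 0.063]
panel 265 px 212.0 213.6 pt [0.5   0.354 0.077] min [0.484 0.265 0.068] max [0.517 0.444 0.083]
184 208 [0.52085541 0.44789337 0.077     ]
240 215 [0.49354156 0.26148669 0.077     ]
jar 287 px 356.7 138.9 pt [ 0.748 -0.135  0.063] min [ 0.726 -0.161  0.015] max [ 0.778 -0.107  0.072]
spool 165 px 392.5 142.7 pt [ 0.737 -0.259  0.045] min [ 0.718 -0.28   0.009] max [ 0.758 -0.238  0.05 ]
sand 353 px 320.0 138.2 pt [ 0.763 -0.009  0.024] min [ 0.733 -0.051  0.011] max [0.794 0.033 0.031]
rule 277 px 317.3 233.6 pt [0.429 0.005 0.014] min [ 0.367 -0.048  0.008] max [0.49  0.061 0.022]
cabtop 3203 px 221.2 151.8 pt [0.706 0.322 0.09 ] min [0.62  0.229 0.084] max [0.793 0.42  0.096]
```

View pics/crop1.png

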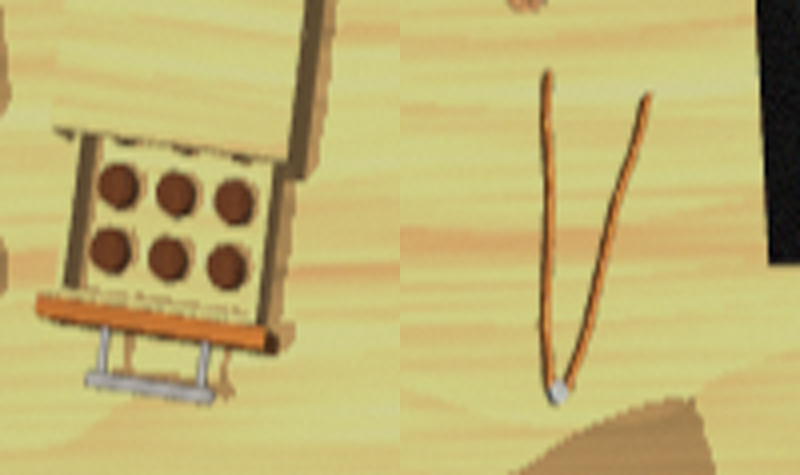

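The crop gives these pixels in the top view:
- Tongs: hinge (399.8,228.4), tips (396.8,165) and (422.3,169.4).
- Drawer bar ends: (196.8,226) and (228.3,229.4).

```bash
python3 - <<'E'
from h import *
c=get_calibration('top')
H,L,R=ray(c,np.array([399.8,396.8,422.3]),np.array([228.4,165,169.4]),.026)
print(H,L,R,'len',np.linalg.norm((L+R)/2-H),'tipgap',np.linalg.norm(L-R))
m=(L+R)/2-H;m/=np.linalg.norm(m);print('yaw',np.degrees(np.arctan2(m[1],m[0])),'grip',H+.105*m)
B=ray(c,np.array([196.8,228.3]),np.array([226,229.4]),.055);print('bar',B,B.mean(0),np.linalg.norm(B[0]-B[1]))
e=B[0]-B[1];print('cab yaw',np.degrees(np.arctan2(-e[0],e[1])))
# side-view knob check
c2=get_calibration('side');f=np.load('side0.npz');P=cloud(c2,f['d']);S=f['p'].astype(int).sum(-1)
k=(S<250)&(P[...,2]>.045);k[:, :305]=0;k[:,340:]=0;k[:190]=0;k[225:]=0
Q=P[k];print('knob side',len(Q),np.median(Q,0),Q.min(0),Q.max(0))
E
```

```text
[ 0.44149107 -0.27282407  0.026     ] [ 0.66100505 -0.27256319  0.026     ] [ 0.64351213 -0.35972393  0.026     ] len 0.2151732399424045 tipgap 0.08889879934128868
yaw -11.614381615444394 grip [ 0.54434117 -0.29396307  0.026     ]
bar [[0.46185869 0.41044302 0.055     ]
 [0.44825727 0.30456017 0.055     ]] [0.45505798 0.35750159 0.055     ] 0.10675288029708181
cab yaw -7.319968031074393
knob side 70 [0.58108397 0.04408906 0.05856721] [0.56790185 0.02552184 0.04545886] [0.59270461 0.05471593 0.0656039 ]
```

>>> {"op": "apply_moves", "data": {"plan": [{"x":38,"y":45,"rz":-10,"gripper":255},{"x":38,"y":45,"rz":-10,"gripper":255},{"x":38,"y":45,"rz":-10,"gripper":255},{"x":38,"y":45,"rz":-10,"gripper":255},{"x":38,"y":45,"rz":-10,"gripper":255},{"x":38,"y":45,"rz":-10,"gripper":255},{"x":38,"y":45,"rz":-10,"gripper":255},{"x":38,"y":45,"rz":-10,"gripper":255},{"x":38,"y":45,"rz":-10,"gripper":255},{"x":38,"y":45,"rz":-10,"gripper":255},{"x":38,"y":45,"rz":-10,"gripper":255},{"x":38,"y":45,"rz":-10,"gripper":255},{"x":38,"y":45,"rz":-10,"gripper":255},{"x":38,"y":45,"rz":-10,"gripper":255},{"x":38,"y":45,"rz":-10,"gripper":255},{"x":38,"y":45,"rz":-10,"gripper":255}]}}

```text
schema error: expected keys rx, ry, rz, x, y, z, gripper
```

>>> {"op": "apply_moves", "data": {"plan": [{"x":38,"y":45,"z":0,"rx":0,"ry":0,"rz":-10,"gripper":255},{"x":38,"y":45,"z":0,"rx":0,"ry":0,"rz":-10,"gripper":255},{"x":38,"y":45,"z":0,"rx":0,"ry":0,"rz":-10,"gripper":255},{"x":38,"y":45,"z":0,"rx":0,"ry":0,"rz":-10,"gripper":255},{"x":38,"y":45,"z":0,"rx":0,"ry":0,"rz":-10,"gripper":255},{"x":38,"y":45,"z":0,"rx":0,"ry":0,"rz":-10,"gripper":255},{"x":38,"y":45,"z":0,"rx":0,"ry":0,"rz":-10,"gripper":255},{"x":38,"y":45,"z":0,"rx":0,"ry":0,"rz":-10,"gripper":255},{"x":38,"y":45,"z":0,"rx":0,"ry":0,"rz":-10,"gripper":255},{"x":38,"y":45,"z":0,"rx":0,"ry":0,"rz":-10,"gripper":255},{"x":38,"y":45,"z":0,"rx":0,"ry":0,"rz":-10,"gripper":255},{"x":38,"y":45,"z":0,"rx":0,"ry":0,"rz":-10,"gripper":255},{"x":38,"y":45,"z":0,"rx":0,"ry":0,"rz":-10,"gripper":255},{"x":38,"y":45,"z":0,"rx":0,"ry":0,"rz":-10,"gripper":255},{"x":38,"y":45,"z":0,"rx":0,"ry":0,"rz":-10,"gripper":255},{"x":38,"y":45,"z":0,"rx":0,"ry":0,"rz":-10,"gripper":255}]}}

```text
clock: 1.43
eef_pos: [0.587, -0.1642, 0.4042]
ee_rot: [0.997, 0.075, -0.0, -0.0]
wrist_force: [0.4, 0.7, 1.0]
width: 0.002
gripper_force: 0.0
```

>>> {"op": "apply_moves", "data": {"plan": [{"x":-19.5,"y":53,"z":0,"rx":0,"ry":0,"rz":0,"gripper":255},{"x":-19.5,"y":53,"z":0,"rx":0,"ry":0,"rz":0,"gripper":255},{"x":-19.5,"y":53,"z":0,"rx":0,"ry":0,"rz":0,"gripper":255},{"x":-19.5,"y":53,"z":0,"rx":0,"ry":0,"rz":0,"gripper":255},{"x":-19.5,"y":53,"z":0,"rx":0,"ry":0,"rz":0,"gripper":255},{"x":-19.5,"y":53,"z":0,"rx":0,"ry":0,"rz":0,"gripper":255},{"x":-19.5,"y":53,"z":0,"rx":0,"ry":0,"rz":0,"gripper":255},{"x":-19.5,"y":53,"z":0,"rx":0,"ry":0,"rz":0,"gripper":255},{"x":-19.5,"y":53,"z":0,"rx":0,"ry":0,"rz":0,"gripper":255},{"x":-19.5,"y":53,"z":0,"rx":0,"ry":0,"rz":0,"gripper":255},{"x":-19.5,"y":53,"z":0,"rx":0,"ry":0,"rz":0,"gripper":255},{"x":-19.5,"y":53,"z":0,"rx":0,"ry":0,"rz":0,"gripper":255},{"x":-19.5,"y":53,"z":0,"rx":0,"ry":0,"rz":0,"gripper":255},{"x":-19.5,"y":53,"z":0,"rx":0,"ry":0,"rz":0,"gripper":255},{"x":-19.5,"y":53,"z":-19.5,"rx":0,"ry":0,"rz":0,"gripper":255},{"x":-19.5,"y":53,"z":-19.5,"rx":0,"ry":0,"rz":0,"gripper":255},{"x":-19.5,"y":53,"z":-19.5,"rx":0,"ry":0,"rz":0,"gripper":255},{"x":-19.5,"y":53,"z":-19.5,"rx":0,"ry":0,"rz":0,"gripper":255},{"x":-19.5,"y":53,"z":-19.5,"rx":0,"ry":0,"rz":0,"gripper":255},{"x":-19.5,"y":53,"z":-19.5,"rx":0,"ry":0,"rz":0,"gripper":255}]}}

```text
clock: 3.1
eef_pos: [0.3893, 0.3609, 0.2049]
ee_rot: [0.997, 0.073, -0.003, 0.002]
wrist_force: [-1.1, -2.1, -0.1]
width: 0.003
gripper_force: 0.0
```

>>> {"op": "apply_moves", "data": {"plan": [{"x":3,"y":-0.4,"z":0,"rx":0,"ry":0,"rz":0,"gripper":255},{"x":4.5,"y":-0.6,"z":0,"rx":0,"ry":0,"rz":0,"gripper":255},{"x":5.5,"y":-0.8,"z":0,"rx":0,"ry":0,"rz":0,"gripper":255},{"x":6.5,"y":-0.9,"z":0,"rx":0,"ry":0,"rz":0,"gripper":255},{"x":7.5,"y":-1.0,"z":0,"rx":0,"ry":0,"rz":0,"gripper":255},{"x":8.5,"y":-1.2,"z":0,"rx":0,"ry":0,"rz":0,"gripper":255},{"x":9.5,"y":-1.3,"z":0,"rx":0,"ry":0,"rz":0,"gripper":255},{"x":10.5,"y":-1.5,"z":0,"rx":0,"ry":0,"rz":0,"gripper":255},{"x":11.5,"y":-1.6,"z":0,"rx":0,"ry":0,"rz":0,"gripper":255},{"x":11.5,"y":-1.6,"z":0,"rx":0,"ry":0,"rz":0,"gripper":255}]}}

```text
clock: 3.93
eef_pos: [0.5076, 0.3473, 0.2099]
ee_rot: [0.997, 0.073, 0.001, -0.0]
wrist_force: [0.9, -0.0, 0.4]
width: -0.003
gripper_force: 0.0
```

>>> {"op": "apply_moves", "data": {"plan": [{"x":0.6,"y":-0.1,"z":0,"rx":0,"ry":0,"rz":0,"gripper":255},{"x":1.2,"y":-0.2,"z":0,"rx":0,"ry":0,"rz":0,"gripper":255},{"x":1.8,"y":-0.3,"z":0,"rx":0,"ry":0,"rz":0,"gripper":255},{"x":1.8,"y":-0.3,"z":0,"rx":0,"ry":0,"rz":0,"gripper":255}]}}

```text
clock: 4.27
eef_pos: [0.5247, 0.3443, 0.2097]
ee_rot: [0.997, 0.073, 0.0, -0.0]
wrist_force: [-0.7, 0.3, 0.6]
width: 0.0
gripper_force: 0.0
```

```bash
python3 - <<'E'
from h import *
p,d=snapshot('top');i=p[140:240,175:275,::-1];a=cv2.resize(i,None,fx=4,fy=4,interpolation=2)
q,d=snapshot('side');b=cv2.resize(q[230:330,210:370,::-1],None,fx=2.5,fy=4,interpolation=2)
cv2.imwrite('pics/d1.png',cv2.hconcat([a,b]))
E
```

```text
(no output)
```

View pics/d1.png

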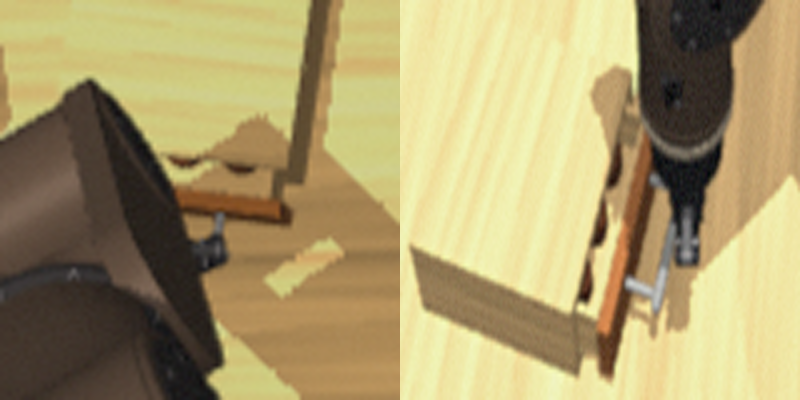

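The fingers sit behind the bar (right half about (680,240)), and the drawer is still about 3 cm open. I'll keep pushing.

>>> {"op": "apply_moves", "data": {"plan": [{"x":0.6,"y":-0.1,"z":0,"rx":0,"ry":0,"rz":0,"gripper":255},{"x":1.2,"y":-0.2,"z":0,"rx":0,"ry":0,"rz":0,"gripper":255},{"x":1.7,"y":-0.2,"z":0,"rx":0,"ry":0,"rz":0,"gripper":255},{"x":2.1,"y":-0.3,"z":0,"rx":0,"ry":0,"rz":0,"gripper":255},{"x":2.5,"y":-0.3,"z":0,"rx":0,"ry":0,"rz":0,"gripper":255},{"x":2.5,"y":-0.3,"z":0,"rx":0,"ry":0,"rz":0,"gripper":255}]}}

```text
clock: 4.87
eef_pos: [0.5495, 0.3413, 0.2098]
ee_rot: [0.997, 0.073, 0.0, -0.0]
wrist_force: [-0.3, 0.1, 0.2]
width: -0.001
gripper_force: 0.0
```

>>> {"op": "apply_moves", "data": {"plan": [{"x":0.3,"y":0,"z":0,"rx":0,"ry":0,"rz":0,"gripper":255},{"x":0.6,"y":-0.1,"z":0,"rx":0,"ry":0,"rz":0,"gripper":255},{"x":0.8,"y":-0.1,"z":0,"rx":0,"ry":0,"rz":0,"gripper":255},{"x":0.8,"y":-0.1,"z":0,"rx":0,"ry":0,"rz":0,"gripper":255}]}}

```text
clock: 5.2
eef_pos: [0.5532, 0.3408, 0.2092]
ee_rot: [0.997, 0.073, -0.004, 0.001]
wrist_force: [-30.5, 10.5, 15.4]
width: -0.003
gripper_force: 15.8
```

>>> {"op": "apply_moves", "data": {"plan": [{"x":0,"y":0,"z":0,"rx":0,"ry":0,"rz":0,"gripper":255},{"x":0,"y":0,"z":0,"rx":0,"ry":0,"rz":0,"gripper":255},{"x":-2,"y":0.3,"z":0,"rx":0,"ry":0,"rz":0,"gripper":255},{"x":-5,"y":0.7,"z":0,"rx":0,"ry":0,"rz":0,"gripper":255},{"x":-5,"y":0.7,"z":17,"rx":0,"ry":0,"rz":0,"gripper":255},{"x":-5,"y":0.7,"z":17,"rx":0,"ry":0,"rz":0,"gripper":255},{"x":-5,"y":0.7,"z":17,"rx":0,"ry":0,"rz":0,"gripper":255},{"x":-5,"y":0.7,"z":17,"rx":0,"ry":0,"rz":0,"gripper":255},{"x":-1.3,"y":-63.5,"z":17,"rx":0,"ry":0,"rz":-20,"gripper":0},{"x":-1.3,"y":-63.5,"z":17,"rx":0,"ry":0,"rz":-20,"gripper":0},{"x":-1.3,"y":-63.5,"z":17,"rx":0,"ry":0,"rz":-20,"gripper":0},{"x":-1.3,"y":-63.5,"z":17,"rx":0,"ry":0,"rz":-20,"gripper":0},{"x":-1.3,"y":-63.5,"z":17,"rx":0,"ry":0,"rz":-20,"gripper":0},{"x":-1.3,"y":-63.5,"z":17,"rx":0,"ry":0,"rz":-20,"gripper":0},{"x":-1.3,"y":-63.5,"z":17,"rx":0,"ry":0,"rz":-20,"gripper":0},{"x":-1.3,"y":-63.5,"z":17,"rx":0,"ry":0,"rz":-20,"gripper":0},{"x":-1.3,"y":-63.5,"z":17,"rx":0,"ry":0,"rz":-20,"gripper":0},{"x":-1.3,"y":-63.5,"z":17,"rx":0,"ry":0,"rz":-20,"gripper":0},{"x":-1.3,"y":-63.5,"z":17,"rx":0,"ry":0,"rz":-20,"gripper":0},{"x":-1.3,"y":-63.5,"z":17,"rx":0,"ry":0,"rz":-20,"gripper":0}]}}

```text
clock: 6.87
eef_pos: [0.5351, -0.1539, 0.3793]
ee_rot: [0.995, -0.101, 0.0, 0.0]
wrist_force: [1.6, 0.9, -0.3]
width: 1.002
gripper_force: 0.0
```

```bash
python3 - <<'E'
from h import *
s=sense();print(s['eef_pos'])
c=get_calibration('wrist');p,d=snapshot('wrist');np.savez('w1.npz',p=p,d=d,**c)
t,_=snapshot('top');b=cv2.resize(t[150:250,175:275,::-1],None,fx=2,fy=4,interpolation=2)
cv2.imwrite('pics/w1.png',cv2.hconcat([p[:,:,::-1][:, :600],b]))
E
```

```text
[ 0.53506484 -0.15391324  0.37925753]
```

View pics/w1.png

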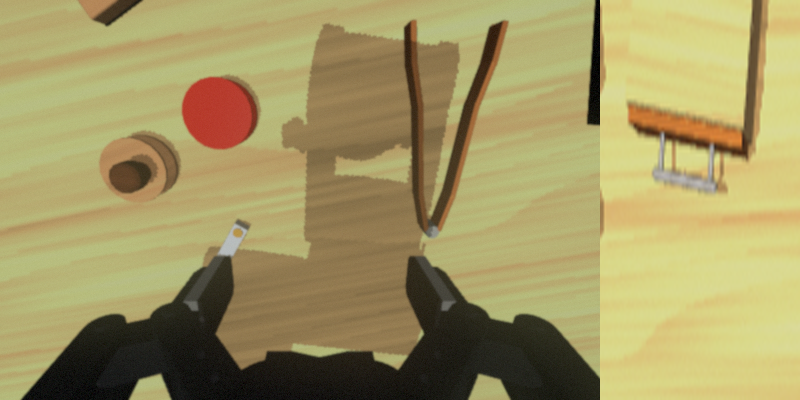

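The drawer panel is flush with the cabinet. In the wrist view the tongs' hinge is at (432,231) and their tips at about (411,22) and (503,24). The knob is at (128,178) on the stand at (138,167).

```bash
python3 - <<'E'
from h import *
f=np.load('w1.npz');c={k:f[k] for k in('fx','fy','cx','cy','R','t')};P=cloud(c,f['d']);p=f['p'].astype(int);S=p.sum(-1)
H=ray(c,np.array([432.]),np.array([231.]),.027)[0]
m=np.zeros(S.shape,bool);m[15:240,400:510]=1;m&=(P[...,2]>.021)&(P[...,2]<.032)&(f['d']>0)
Q=P[m][:,:2];print(len(Q),'hinge',H)
r=np.linalg.norm(Q-H[:2],axis=1);
for a in(.06,.08,.105,.14,.18,.21):
    q=Q[abs(r-a)<.004]; y=q[:,1]; mid=(y.max()+y.min())/2
    A=q[y>mid].mean(0);B=q[y<=mid].mean(0);M=(A+B)/2-H[:2]
    print(a,A.round(4),B.round(4),'sep',np.linalg.norm(A-B).round(4),'mid',((A+B)/2).round(4),'yaw',np.degrees(np.arctan2(M[1],M[0])).round(2))
# knob: top face / stand
k=np.zeros(S.shape,bool);k[155:200,100:155]=1;k&=(S<260)&(P[...,2]>.052);q=P[k];print('knob',len(q),q.mean(0),(q.min(0)+q.max(0))/2,q[:,2].max())
kk=k&(P[...,2]>.056);q=P[kk];print('knobtop',len(q),(q.min(0)+q.max(0))/2,np.ptp(q,0))
s=np.zeros(S.shape,bool);s[125:210,90:190]=1;s&=(P[...,2]>.026)&(P[...,2]<.034);q=P[s];print('stand',(q.min(0)+q.max(0))/2,np.ptp(q,0))
print(c['R'],sense()['eef_pos'])
E
```

```text
3263 hinge [ 0.44639219 -0.26894572  0.027     ]
0.06 [ 0.5062 -0.2614] [ 0.498  -0.2994] sep 0.0389 mid [ 0.5021 -0.2804] yaw -11.63
0.08 [ 0.5262 -0.2633] [ 0.5176 -0.3058] sep 0.0434 mid [ 0.5219 -0.2845] yaw -11.66
0.105 [ 0.5512 -0.2656] [ 0.5414 -0.3135] sep 0.0489 mid [ 0.5463 -0.2896] yaw -11.67
0.14 [ 0.5864 -0.2689] [ 0.5748 -0.3247] sep 0.0569 mid [ 0.5806 -0.2968] yaw -11.73
0.18 [ 0.6264 -0.267 ] [ 0.6109 -0.342 ] sep 0.0765 mid [ 0.6186 -0.3045] yaw -11.67
0.21 [ 0.6565 -0.269 ] [ 0.6392 -0.3522] sep 0.085 mid [ 0.6478 -0.3106] yaw -11.68
knob 857 [0.58138209 0.03026349 0.06178827] [ 0.58870583 -0.05974892  0.20035537] 0.34870622328987977
knobtop 776 [ 0.58870583 -0.05974892  0.20241909] [0.04599237 0.21812365 0.29257427]
stand [0.58307655 0.02355763 0.03043615] [0.07105692 0.11202787 0.00694474]
[[-1.98946316e-01 -9.80010102e-01 -7.51054953e-04]
 [-9.32325249e-01  1.89029824e-01  3.08281293e-01]
 [-3.01976810e-01  6.20316551e-02 -9.51294949e-01]] [ 0.53562559 -0.15708723  0.37923031]
```

>>> {"op": "apply_moves", "data": {"plan": [{"x":1.1,"y":-13.3,"z":0,"rx":0,"ry":0,"rz":0,"gripper":0},{"x":1.1,"y":-13.3,"z":0,"rx":0,"ry":0,"rz":0,"gripper":0},{"x":1.1,"y":-13.3,"z":0,"rx":0,"ry":0,"rz":0,"gripper":0},{"x":1.1,"y":-13.3,"z":0,"rx":0,"ry":0,"rz":0,"gripper":0},{"x":1.1,"y":-13.3,"z":0,"rx":0,"ry":0,"rz":0,"gripper":0},{"x":1.1,"y":-13.3,"z":-4,"rx":0,"ry":0,"rz":0,"gripper":0},{"x":1.1,"y":-13.3,"z":-8,"rx":0,"ry":0,"rz":0,"gripper":0},{"x":1.1,"y":-13.3,"z":-12,"rx":0,"ry":0,"rz":0,"gripper":0},{"x":1.1,"y":-13.3,"z":-13,"rx":0,"ry":0,"rz":0,"gripper":0},{"x":1.1,"y":-13.3,"z":-13,"rx":0,"ry":0,"rz":0,"gripper":0}]}}

```text
clock: 7.8
eef_pos: [0.5454, -0.2832, 0.2465]
ee_rot: [0.995, -0.1, -0.003, -0.001]
wrist_force: [0.3, 0.3, 0.9]
width: 1.003
gripper_force: 0.0
```

```bash
python3 - <<'E'
from h import *
s=sense();print(s['eef_pos'],s['ee_rot'])
p,d=snapshot('wrist');cv2.imwrite('pics/w2.png',p[:,:,::-1])
E
```

```text
[ 0.5454286  -0.28320205  0.24647868] [ 0.99494933 -0.10033685 -0.00260379 -0.00124858]
```

View pics/w2.png

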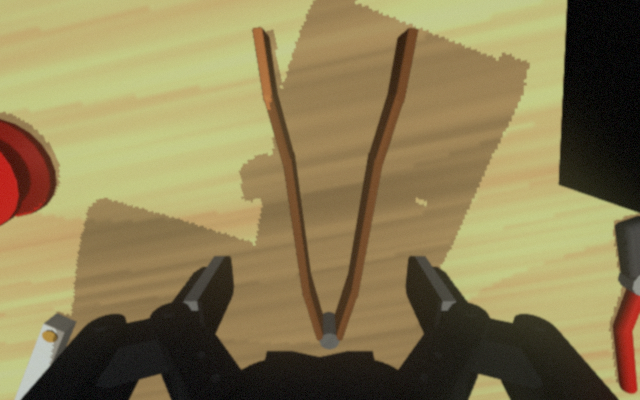

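The tongs lie between the open pads: hinge at (330,340), tips at (257,30) and (412,32), with the pads centred at column 320. The gripper has to shift about 7 mm to the right before it goes down.

>>> {"op": "apply_moves", "data": {"grip_force": 25, "plan": [{"x":0.1,"y":-0.7,"z":0,"rx":0,"ry":0,"rz":0,"gripper":0},{"x":0.1,"y":-0.7,"z":-3,"rx":0,"ry":0,"rz":0,"gripper":0},{"x":0.1,"y":-0.7,"z":-5.5,"rx":0,"ry":0,"rz":0,"gripper":0},{"x":0.1,"y":-0.7,"z":-7.4,"rx":0,"ry":0,"rz":0,"gripper":0},{"x":0.1,"y":-0.7,"z":-7.4,"rx":0,"ry":0,"rz":0,"gripper":0},{"x":0.1,"y":-0.7,"z":-7.4,"rx":0,"ry":0,"rz":0,"gripper":60},{"x":0.1,"y":-0.7,"z":-7.4,"rx":0,"ry":0,"rz":0,"gripper":85},{"x":0.1,"y":-0.7,"z":-7.4,"rx":0,"ry":0,"rz":0,"gripper":100},{"x":0.1,"y":-0.7,"z":-7.4,"rx":0,"ry":0,"rz":0,"gripper":108},{"x":0.1,"y":-0.7,"z":-7.4,"rx":0,"ry":0,"rz":0,"gripper":108},{"x":0.1,"y":-0.7,"z":-7.4,"rx":0,"ry":0,"rz":0,"gripper":108},{"x":0.1,"y":-0.7,"z":-7.4,"rx":0,"ry":0,"rz":0,"gripper":108}]}}

```text
clock: 8.85
eef_pos: [0.5484, -0.2924, 0.1775]
ee_rot: [0.995, -0.101, 0.002, 0.001]
wrist_force: [-0.5, 0.5, 8.8]
width: 0.578
gripper_force: 7.3
```

>>> {"op": "apply_moves", "data": {"plan": [{"x":0,"y":0,"z":2,"rx":0,"ry":0,"rz":0,"gripper":108},{"x":0,"y":0,"z":5,"rx":0,"ry":0,"rz":0,"gripper":108},{"x":0,"y":0,"z":9,"rx":0,"ry":0,"rz":0,"gripper":108},{"x":0,"y":0,"z":12,"rx":0,"ry":0,"rz":0,"gripper":108},{"x":0,"y":0,"z":12,"rx":0,"ry":0,"rz":0,"gripper":108},{"x":0,"y":0,"z":12,"rx":0,"ry":0,"rz":0,"gripper":108}]}}

```text
clock: 9.35
eef_pos: [0.5481, -0.2922, 0.2986]
ee_rot: [0.995, -0.101, 0.003, 0.001]
wrist_force: [-0.4, -0.0, -1.2]
width: 0.578
gripper_force: 4.2
```

```bash
python3 - <<'E'
from h import *
s=sense();print(s['eef_pos'],s['ee_rot'],s['gripper_force'],s['width'],s['wrist_force'])
c=get_calibration('wrist');p,d=snapshot('wrist');np.savez('w3.npz',p=p,d=d,**c);q,_=snapshot('side')
b=cv2.resize(q[70:220,290:410,::-1],(320,400))
cv2.imwrite('pics/w3.png',cv2.hconcat([p[:,80:560,::-1],b]))
E
```

```text
[ 0.54810258 -0.29224476  0.29862385] [ 0.99491005 -0.10072409  0.00266202  0.00125106] 4.2098624689970165 0.5782174992020642 [-0.39270692 -0.02268711 -1.16212854]
```

View pics/w3.png

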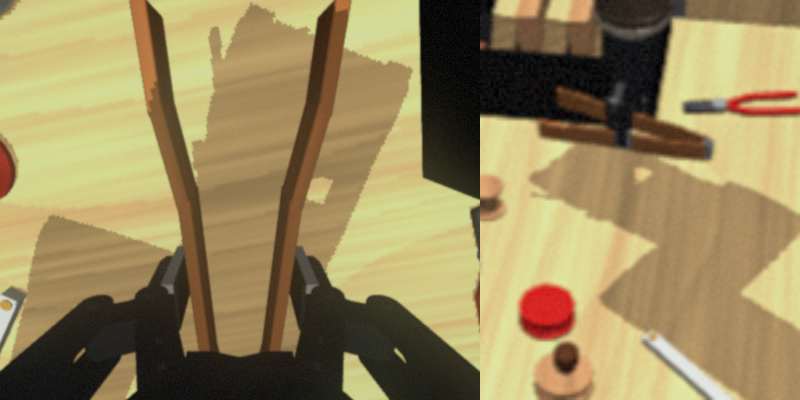

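The tongs hang level in the pads. In the full image the tips are at about columns 220 and 420 at the top edge, and the bystanders are untouched. I'll measure the tips relative to the TCP and fix the knob's position.

```bash
python3 - <<'E'
from h import *
f=np.load('w3.npz');c={k:f[k] for k in('fx','fy','cx','cy','R','t')};P=cloud(c,f['d']);S=f['p'].astype(int).sum(-1)
T=np.array(sense()['eef_pos']);a=np.radians(-11.6);R=np.array([[np.cos(a),np.sin(a)],[-np.sin(a),np.cos(a)]])
m=(f['d']>0)&(P[...,2]>.08)&(P[...,2]<.2);m[240:]=0;m[:,:190]=0;m[:,450:]=0
Q=P[m]-T;Q[:,:2]=Q[:,:2]@R.T;print(len(Q),Q.min(0),Q.max(0))
for x in(.04,.06,.07,.08,.09,.1,.105,.11):
    q=Q[abs(Q[:,0]-x)<.003]
    if len(q)<5:continue
    l=q[q[:,1]>0];r=q[q[:,1]<0];g=lambda q:(np.percentile(q[:,1],[3,97]).round(4),np.percentile(q[:,2],[3,97]).round(4))
    print(x,g(l),g(r))
# knob by rim: circle of dark mask in the w1 and top views
for n in('w1','top0'):
    f=np.load(n+'.npz');c={k:f[k] for k in('fx','fy','cx','cy','R','t')} if n=='w1' else get_calibration('top')
    S=f['p'].astype(int).sum(-1);k=np.zeros(S.shape,np.uint8)
    b=(150,200,100,157) if n=='w1' else (178,200,298,320)
    k[b[0]:b[1],b[2]:b[3]]=S[b[0]:b[1],b[2]:b[3]]<(230 if n=='w1' else 260)
    ct=max(cv2.findContours(k,0,1)[0],key=cv2.contourArea);(u,v),r=cv2.minEnclosingCircle(ct)
    X=ray(c,ct[:,0,0],ct[:,0,1],.052);print(n,u,v,r,(X.min(0)+X.max(0))/2,np.ptp(X,0))
    P=cloud(c,f['d']);q=P[(k>0)&(P[...,2]>.057)&(P[...,2]<.064)];print(' top pts',len(q),(np.percentile(q,3,0)+np.percentile(q,97,0))/2,np.median(q,0))
    s=(P[...,2]>.025)&(P[...,2]<.035)&(np.hypot(P[...,0]-.58,P[...,1]-.037)<.045);q=P[s];print(' stand',(np.percentile(q,2,0)+np.percentile(q,98,0))/2)
E
```

```text
13137 [ 0.01148493 -0.03858025 -0.17386313] [ 0.11491275  0.03853355 -0.14382182]
0.04 (array([0.0208, 0.0272]), array([-0.1712, -0.1469])) (array([-0.0271, -0.0208]), array([-0.1705, -0.1468]))
0.06 (array([0.0253, 0.0315]), array([-0.1702, -0.1466])) (array([-0.0315, -0.0252]), array([-0.1701, -0.1466]))
0.07 (array([0.0274, 0.0336]), array([-0.1696, -0.1465])) (array([-0.0335, -0.0273]), array([-0.1704, -0.1463]))
0.08 (array([0.0295, 0.0357]), array([-0.1701, -0.1462])) (array([-0.0355, -0.0294]), array([-0.1701, -0.1463]))
0.09 (array([0.0306, 0.0364]), array([-0.1699, -0.1461])) (array([-0.0361, -0.0305]), array([-0.1699, -0.146 ]))
0.1 (array([0.0314, 0.0372]), array([-0.1693, -0.1459])) (array([-0.0371, -0.0312]), array([-0.1693, -0.1458]))
0.105 (array([0.0318, 0.0376]), array([-0.1693, -0.1458])) (array([-0.0373, -0.0316]), array([-0.1697, -0.1457]))
0.11 (array([0.0322, 0.038 ]), array([-0.1696, -0.1458])) (array([-0.0377, -0.032 ]), array([-0.1693, -0.1457]))
w1 130.35365295410156 174.0 20.74308967590332 [0.58066616 0.03251395 0.052     ] [0.03051001 0.04322553 0.        ]
 top pts 725 [0.58117344 0.03271746 0.06045209] [0.58120474 0.031984   0.06116407]
 stand [0.58323942 0.04215409 0.03051564]
top0 309.0 189.0 4.472236156463623 [0.57952396 0.03227536 0.052     ] [0.02770711 0.02733024 0.        ]
 top pts 39 [0.57962132 0.03176903 0.06006144] [0.58111145 0.03194267 0.06016711]
 stand [0.58424866 0.04030611 0.03011202]
```

>>> {"op": "apply_moves", "data": {"plan": [{"x":-0.3,"y":1.5,"z":0,"rx":0,"ry":0,"rz":0,"gripper":108},{"x":-0.8,"y":4.5,"z":0,"rx":0,"ry":0,"rz":0,"gripper":108},{"x":-1.3,"y":7.5,"z":0,"rx":0,"ry":0,"rz":0,"gripper":108},{"x":-1.9,"y":10.5,"z":0,"rx":0,"ry":0,"rz":0,"gripper":108},{"x":-2.4,"y":13.5,"z":0,"rx":0,"ry":0,"rz":0,"gripper":108},{"x":-2.9,"y":16.5,"z":0,"rx":0,"ry":0,"rz":0,"gripper":108},{"x":-3.4,"y":19.5,"z":0,"rx":0,"ry":0,"rz":0,"gripper":108},{"x":-4,"y":22.5,"z":0,"rx":0,"ry":0,"rz":0,"gripper":108},{"x":-4.5,"y":25.5,"z":0,"rx":0,"ry":0,"rz":0,"gripper":108},{"x":-5,"y":28.5,"z":0,"rx":0,"ry":0,"rz":0,"gripper":108},{"x":-5.5,"y":31.5,"z":0,"rx":0,"ry":0,"rz":0,"gripper":108},{"x":-5.8,"y":33.5,"z":0,"rx":0,"ry":0,"rz":0,"gripper":108},{"x":-6,"y":34.3,"z":0,"rx":0,"ry":0,"rz":0,"gripper":108},{"x":-6,"y":34.3,"z":0,"rx":0,"ry":0,"rz":0,"gripper":108},{"x":-6,"y":34.3,"z":-2,"rx":0,"ry":0,"rz":0,"gripper":108},{"x":-6,"y":34.3,"z":-3.5,"rx":0,"ry":0,"rz":0,"gripper":108},{"x":-6,"y":34.3,"z":-4.2,"rx":0,"ry":0,"rz":0,"gripper":108},{"x":-6,"y":34.3,"z":-4.2,"rx":0,"ry":0,"rz":0,"gripper":108},{"x":-6,"y":34.3,"z":-4.2,"rx":0,"ry":0,"rz":0,"gripper":108}]}}

```text
clock: 11.03
eef_pos: [0.4873, 0.0506, 0.2527]
ee_rot: [0.995, -0.101, -0.001, 0.0]
wrist_force: [0.2, -0.5, -1.0]
width: 0.573
gripper_force: 4.2
```

```bash
python3 - <<'E'
from h import *
s=sense();T=np.array(s['eef_pos']);print(T,s['ee_rot'],s['gripper_force'],s['width'],s['wrist_force'])
c=get_calibration('wrist');p,d=snapshot('wrist');q,_=snapshot('side')
b=cv2.resize(q[160:250,270:390,::-1],(300,400))
cv2.imwrite('pics/w4.png',cv2.hconcat([p[:,70:570,::-1],b]))
P=cloud(c,d);S=p.astype(int).sum(-1);a=np.radians(-11.6);R=np.array([[np.cos(a),np.sin(a)],[-np.sin(a),np.cos(a)]])
def loc(m):
    Q=P[m]-T;Q[:,:2]=Q[:,:2]@R.T;return Q
k=(np.hypot(P[...,0]-.581,P[...,1]-.032)<.03)&(P[...,2]>.045)&(P[...,2]<.065)&(S<260)
Q=loc(k);print('knob rel',len(Q),(np.percentile(Q,3,0)+np.percentile(Q,97,0))/2,np.ptp(Q,0))
m=(d>0)&(P[...,2]>.088)&(P[...,2]<.13);m[240:]=0
Q=loc(m);Q=Q[abs(Q[:,0]-.095)<.004];print('tongs inner/outer',Q[Q[:,1]>0][:,1].min(),Q[Q[:,1]<0][:,1].max(),Q[:,2].max())
E
```

```text
[0.48732085 0.05061356 0.25273107] [ 9.94875576e-01 -1.01104829e-01 -6.25858156e-04  9.99139844e-05] 4.209596010041423 0.5727888481269074 [ 0.19553643 -0.47758166 -0.99865781]
knob rel 3290 [ 0.09464612  0.00354182 -0.19250798] [0.03106742 0.03140089 0.0072946 ]
tongs inner/outer 0.031400753829836175 -0.030155340337613752 -0.14830582409950419
```

View pics/w4.png

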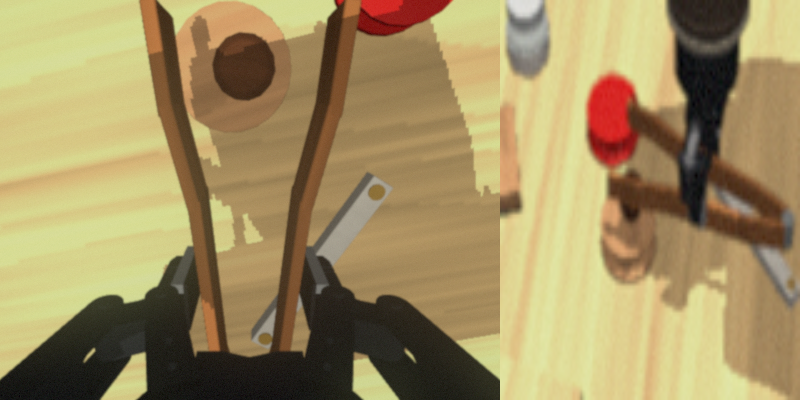

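The knob is at (244,66) in the crop, between the tips. It sits 3.5 mm left of the midline and at the right distance along it, so I'll centre, lower and close.

>>> {"op": "apply_moves", "data": {"grip_force": 30, "plan": [{"x":0.1,"y":0.3,"z":0,"rx":0,"ry":0,"rz":0,"gripper":108},{"x":0.1,"y":0.3,"z":-1,"rx":0,"ry":0,"rz":0,"gripper":108},{"x":0.1,"y":0.3,"z":-2,"rx":0,"ry":0,"rz":0,"gripper":108},{"x":0.1,"y":0.3,"z":-3,"rx":0,"ry":0,"rz":0,"gripper":108},{"x":0.1,"y":0.3,"z":-3.9,"rx":0,"ry":0,"rz":0,"gripper":108},{"x":0.1,"y":0.3,"z":-3.9,"rx":0,"ry":0,"rz":0,"gripper":108},{"x":0.1,"y":0.3,"z":-3.9,"rx":0,"ry":0,"rz":0,"gripper":108},{"x":0.1,"y":0.3,"z":-3.9,"rx":0,"ry":0,"rz":0,"gripper":120},{"x":0.1,"y":0.3,"z":-3.9,"rx":0,"ry":0,"rz":0,"gripper":130},{"x":0.1,"y":0.3,"z":-3.9,"rx":0,"ry":0,"rz":0,"gripper":140},{"x":0.1,"y":0.3,"z":-3.9,"rx":0,"ry":0,"rz":0,"gripper":148},{"x":0.1,"y":0.3,"z":-3.9,"rx":0,"ry":0,"rz":0,"gripper":156},{"x":0.1,"y":0.3,"z":-3.9,"rx":0,"ry":0,"rz":0,"gripper":170},{"x":0.1,"y":0.3,"z":-3.9,"rx":0,"ry":0,"rz":0,"gripper":200},{"x":0.1,"y":0.3,"z":-3.9,"rx":0,"ry":0,"rz":0,"gripper":200},{"x":0.1,"y":0.3,"z":-3.9,"rx":0,"ry":0,"rz":0,"gripper":200}]}}

```text
clock: 12.47
eef_pos: [0.4885, 0.0542, 0.2141]
ee_rot: [0.995, -0.101, 0.0, -0.0]
wrist_force: [0.6, 0.6, 1.2]
width: 0.365
gripper_force: 29.7
```

```bash
python3 - <<'E'
from h import *
p,d=snapshot('wrist');q,_=snapshot('side')
b=cv2.resize(q[160:250,270:390,::-1],(300,400))
cv2.imwrite('pics/w5.png',cv2.hconcat([p[:,70:570,::-1],b]))
E
```

View pics/w5.png

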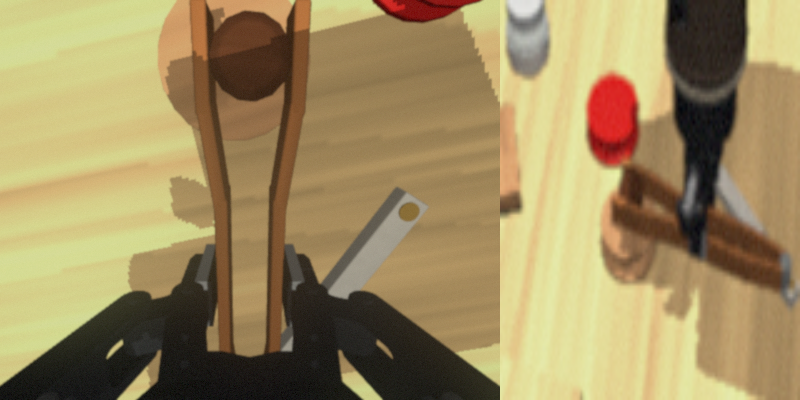

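The knob at (252,55) is held between both tips. The width of 31 mm and force of 30 N match a grip on the knob, so I'll lift gently.

>>> {"op": "apply_moves", "data": {"plan": [{"x":0,"y":0,"z":0.3,"rx":0,"ry":0,"rz":0,"gripper":200},{"x":0,"y":0,"z":0.9,"rx":0,"ry":0,"rz":0,"gripper":200},{"x":0,"y":0,"z":1.8,"rx":0,"ry":0,"rz":0,"gripper":200},{"x":0,"y":0,"z":3,"rx":0,"ry":0,"rz":0,"gripper":200},{"x":0,"y":0,"z":4.2,"rx":0,"ry":0,"rz":0,"gripper":200},{"x":0,"y":0,"z":5.4,"rx":0,"ry":0,"rz":0,"gripper":200},{"x":0,"y":0,"z":6.6,"rx":0,"ry":0,"rz":0,"gripper":200},{"x":0,"y":0,"z":7.8,"rx":0,"ry":0,"rz":0,"gripper":200},{"x":0,"y":0,"z":9,"rx":0,"ry":0,"rz":0,"gripper":200},{"x":0,"y":0,"z":10.2,"rx":0,"ry":0,"rz":0,"gripper":200},{"x":0,"y":0,"z":11.4,"rx":0,"ry":0,"rz":0,"gripper":200},{"x":0,"y":0,"z":12.4,"rx":0,"ry":0,"rz":0,"gripper":200},{"x":0,"y":0,"z":13.3,"rx":0,"ry":0,"rz":0,"gripper":200},{"x":0,"y":0,"z":14,"rx":0,"ry":0,"rz":0,"gripper":200},{"x":0,"y":0,"z":14,"rx":0,"ry":0,"rz":0,"gripper":200},{"x":0,"y":0,"z":14,"rx":0,"ry":0,"rz":0,"gripper":200},{"x":0,"y":0,"z":14,"rx":0,"ry":0,"rz":0,"gripper":200},{"x":0,"y":0,"z":14,"rx":0,"ry":0,"rz":0,"gripper":200},{"x":0,"y":0,"z":14,"rx":0,"ry":0,"rz":0,"gripper":200},{"x":0,"y":0,"z":14,"rx":0,"ry":0,"rz":0,"gripper":200}]}}

```text
clock: 14.23
eef_pos: [0.4883, 0.0542, 0.3535]
ee_rot: [0.995, -0.101, -0.0, 0.0]
wrist_force: [-0.0, -0.4, -1.9]
width: 0.362
gripper_force: 29.8
```

```bash
python3 - <<'E'
from h import *
c=get_calibration('wrist');p,d=snapshot('wrist');q,_=snapshot('side')
b=cv2.resize(q[100:340,200:400,::-1],(300,400))
cv2.imwrite('pics/w6.png',cv2.hconcat([p[:,70:570,::-1],b]))
P=cloud(c,d);Q=P[10:80,300:340].reshape(-1,3);print('knob top',np.median(Q,0))
s=sense();print(s['eef_pos'],s['width'],s['gripper_force'])
E
```

```text
knob top [0.58464081 0.03520277 0.20005116]
[0.48832474 0.05421672 0.35369281] 0.35770720382326937 29.81964737176895
```

View pics/w6.png

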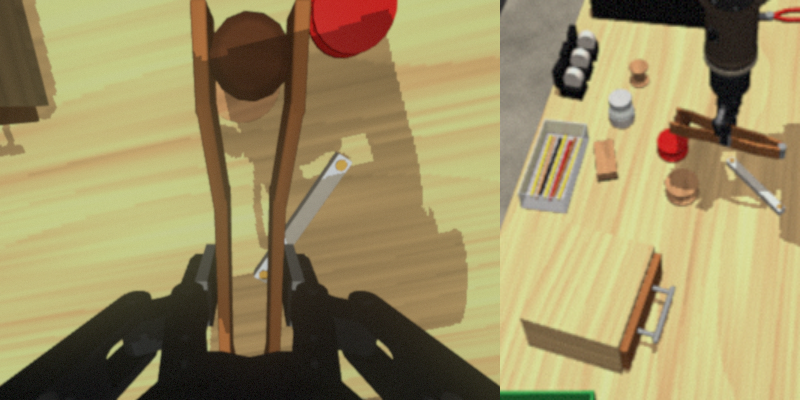

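The knob is held firmly with its top at z = 0.200, so its underside is at about 0.17. The drawer is shut and the bystanders are in place, so I'm handing in.

```bash
python3 -c "from cell import *;print(close_job())"
```

```text
the job is handed in; nothing more can be done
None
```

I pushed the drawer fully shut, and the tongs now hold the knob about 17 cm above the bench; I've handed the job in at about 14 s on the robot's clock, but no verdict came back.

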